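Find and flag the loose clamp lever on the port block

TASK

One of the three clamp levers on the port block has come loose. Try them one at a time by pushing gently sideways on the end of the arm, no harder than a fingertip would (about 10 N), until you find the one that gives way, and turn that one well aside, some 40 degrees; then drop the grey marker ring over its stem so that it lies flat on the hub. Do not force the tight ones and leave everything else on the bench where it is.

Things in the scene. Friction and masses are not known exactly. Their poses are not given: they have to be found in the camera images.
- manifold: aluminium port block bolted to the worktop, 60 x 270 x 36 mm, origin under its centre, x across it away from the robot, y along it to the left. Three levers, 90 mm apart along y, stand on 12 mm bosses on its top and point to the robot, each up to 20 degrees askew. Exactly one, any of the three, is loose; they look alike. Three small nozzles reach 14 mm out of its front, 16 mm up.
- lever_1: left clamp lever, black: hub 34 mm across with one arm 11 mm wide reaching 58 mm from the turning axis. Origin on that upright axis under the hub, 48 mm above the worktop; the arm points along the lever's own -x, 2.5 to 13.5 mm above the origin; hub top at 14 mm. A steel stem, 14 mm thick, stands on the axis from 14 to 37 mm above the origin.
- tip_1 (a point): round end (15 mm) of the left arm, 52 mm from the axis, 8 mm above the hub's underside. A loose lever turns either way, up to 57 degrees, for 2 to 3 N sideways here and stays where left; a tight one gives only like a stiff spring, some 3 mm at 5 N and 6 mm at 10 N, and comes back nearly to where it stood.
- lever_2: middle clamp lever, black: hub 34 mm across with one arm 11 mm wide reaching 58 mm from the turning axis. Origin on that upright axis under the hub, 48 mm above the worktop; the arm points along the lever's own -x, 2.5 to 13.5 mm above the origin; hub top at 14 mm. A steel stem, 14 mm thick, stands on the axis from 14 to 37 mm above the origin.
- tip_2 (a point): round end (15 mm) of the middle arm, 52 mm from the axis, 8 mm above the hub's underside. A loose lever turns either way, up to 57 degrees, for 2 to 3 N sideways here and stays where left; a tight one gives only like a stiff spring, some 3 mm at 5 N and 6 mm at 10 N, and comes back nearly to where it stood.
- lever_3: right clamp lever, black: hub 34 mm across with one arm 11 mm wide reaching 58 mm from the turning axis. Origin on that upright axis under the hub, 48 mm above the worktop; the arm points along the lever's own -x, 2.5 to 13.5 mm above the origin; hub top at 14 mm. A steel stem, 14 mm thick, stands on the axis from 14 to 37 mm above the origin.
- tip_3 (a point): round end (15 mm) of the right arm, 52 mm from the axis, 8 mm above the hub's underside. A loose lever turns either way, up to 57 degrees, for 2 to 3 N sideways here and stays where left; a tight one gives only like a stiff spring, some 3 mm at 5 N and 6 mm at 10 N, and comes back nearly to where it stood.
- collar: plain grey marker ring lying flat on the worktop to the right of the block, 40 mm outside, 24 mm hole, 14 mm high, 30 g; origin at the centre of its underside, z along its axis. It fits loosely over a lever's stem and then lies on the hub. (The larger 75 mm cream ring is a tape roll, not this.)
- petri_2: petri dish with lid, 61 x 14 mm; a bystander, to be left where it is; origin under its centre
- dropper_2: dropper bottle, 34 x 100 mm, standing; a bystander, to be left where it is; origin under its centre. Behind it and the block stands a tall analyser (beyond x = 0.57 m, between y = 0.22 and -0.28 m)
- tape_roll: cream tape roll, 75 x 19 mm, lying flat; a bystander, to be left where it is; origin under its centre
- eraser: eraser, 21 x 42 x 12 mm; a bystander, to be left where it is; origin under its centre
- timer: small white timer, 66 x 62 x 22 mm; a bystander, to be left where it is; origin under its centre. Behind it stands a microscope (beyond x = 0.52 m, right of y = -0.45 m)
- pen_2: pen, 149 mm long, lying; a bystander, to be left where it is; origin under its centre. Behind it stands a tall counter (beyond x = 0.43 m, left of y = 0.22 m), where the arm must not swing through
Things that resemble listed ones, but are neither listed nor needed, are in the scene too. Leave any purple look-alike of the collar alone.

How it is judged:
By the outcome, as a careful person would: the job done as asked, in the order asked, and still so for the second after the job is handed in, with the robot touching nothing.
It also fails if it takes over 72 s, if anything falls off the work surface, if the arm or the gripper's body presses on something with over 40 N, if the wrist force passes 120 N, or if a joint passes its speed limit or range.

ROBOT

A 6-joint arm with a two-finger parallel gripper is mounted at the origin on a cart in front of the work surface, level with it; the furniture and walls round the work are solid. World frame = base frame: x ahead of the robot, y to its left, z up, the work surface at z = 0. Lengths are in m, angles in rad, forces in N, time in s.
With the tool pointing down it reaches from about 0.3 to 0.95 m from the base axis. Payload 3.1 kg.
Tool frame: the origin (TCP) lies between the finger pads; the fingertips stand 11 mm ahead of it and the grasp point (between the pads) lies 8 mm behind it (ctrl.finger_overhang is the distance from the TCP to the fingertips, in m); z points along the fingers, y is the direction in which the jaws open and shut (so a half turn about z gives the same grasp; the last joint's range is limited). The gripper opens to 85 mm and grips with 20 to 120 N. Pads are 22 mm wide; open, the fingers measure 114 mm over their backs; the gripper's body (76 mm by 85 mm) begins 54 mm behind the grasp point. The pads swing forward as they close: fully open they stand 13 mm farther back than shut.
Start: joints at [-1.216, 0.308, 1.634, -0, 1.2, -0.07], TCP at [0.258, -0.569, 0.214] pointing down, gripper open.
Joint ranges: [-3.06, 3.06], [-0.79, 1.96], [0.05, 2.63], [-1.19, 4.34], [0.05, 2.64], [-2.94, 2.94]. Speed limits (rad/s): [2.79, 2.79, 3.14, 3.14, 3.14, 3.14].

INTERFACE

Orientations are given as [roll, pitch, yaw] about the fixed x, y, z axes, in that order (R = Rz(yaw) Ry(pitch) Rx(roll)).
In Python, from rig import get_state, imaging, ctrl, models gives the robot as it stands.
- The arm moves only by the tool apply_moves, never from a script. Its argument "plan" is text: rows parted by semicolons, each of 7 numbers parted by spaces: the shift along the tool's x, y, z in m, then the turn, a rotation vector about the tool's x, y, z in degrees, then the finger opening in m, from 0 to 0.0854. In form: tx ty tz ax ay az grip; .... A call has 1 to 20 rows; each row is the pose to reach, as a shift and turn from the pose commanded when the call began, along the tool's axes at that moment; what a row does not reach only later rows make up. A row lasts 1/10 s, in which the tool goes at most 50 mm and 8.59 degrees, less where a joint would pass 70% of its speed; a pose out of reach is approached as far as the arm can. A call with a gripper value outside its range is refused whole. The fingers move at their own pace and stop on an object; the grip force is fixed at half the most. Time passes only in rows, so rows that repeat a pose let the fingers close. It gives the time, the measured TCP pose, the force and the opening at its end, in the units of the state.
- get_state(): the state, without advancing time (a new reading comes with each control period).
- imaging.camera(name): name is "scene" or "top" or "wrist"; returns the picture (480x640x3 uint8, blue, green, red); there is no depth.
- imaging.calibration(name): a dict with "intrinsics" (3x3 intrinsics, pixels), "R" (3x3) and "t" (3): a world point X has camera coordinates R X + t. Camera axes: x right, y down, z forward; pixel columns grow to the right and rows downward; lengths in m; the calibration is good to about 2 mm. A picture is of the moment at which its call begins: read the wrist's pose just before it. calibration takes no time and is no camera call; for the wrist camera it gives the pose at the moment of the call.
- ctrl.finish_job(): hands the job in, once; it reports no verdict.
Trained networks look in the newest picture that a camera, given by its name, has taken for a name from the list of things; names that differ only in an ending like _2 or _b are one class to them, and where a whole thing is asked for, a point or a joint stands for the part that bears it (a point fixed in the world has none). Each returns a list of dicts, best first, with "score" (0 to 1); they miss things now and then, are a little off and sometimes report something else, mostly with a low value. They report only what shows in the picture. A call takes as long as a camera call. They do not tell look-alikes from the thing itself.
- models.masks_of(thing, camera): "pixels" (480x640 bool, what is visible of it) and "extent" ([left, top, right, bottom] in pixels, round what is visible of it).
The state is a dict: "clock": time; "joint_pos": joint angles; "qd": joint speeds; "joint_torque": joint torques, N m; "position": TCP position; "orientation": TCP orientation; "force": force on the tool from outside, world axes, zero at the start; "torque": the same for the moment, N m; "finger_gap": opening from 0.0 (shut) to 1.0 (fully open).
Only numpy, scipy, OpenCV 4.12 (cv2) and the standard library are available. Lean on these libraries where they do the work, as an engineer would, in place of code of your own. Each camera call takes 0.05 s, during which the arm holds its last target. There are 200 camera calls.

## Working session

There is one attempt and no reset: what is moved stays moved. The work goes in short steps, Python scripts to look and compute and a tool call to move; the robot and the scene stay as the last step left them, time stands still between calls to the robot, and variables do not carry over. Pictures are saved under pics/ and viewed, about 8 in all and at most 12, crops included, and the job is handed in when it is done.

Besides the shell and the picture viewer there is one more tool, called after "Request:" as name(argument=value, ...) on one line, values as JSON. apply_moves: Moves the arm, as the interface text tells. Its arguments: {"type":"object","properties":{"plan":{"type":"string"}},"required":["plan"]}

```bash
mkdir -p pics; cat > h.py <<'E'
import numpy as np, cv2
from rig import get_state, imaging, ctrl, models
def grab(n,f=None):
    im=imaging.camera(n)
    if f: cv2.imwrite('pics/'+f+'.png',im)
    return im
def ray(cal,u,v):
    K,R,t=[np.array(cal[k],float) for k in('intrinsics','R','t')]
    return -R.T@t, R.T@np.linalg.solve(K,[u,v,1.])
def atz(cal,u,v,z):
    o,d=ray(cal,u,v); return o+d*(z-o[2])/d[2]
def proj(cal,X):
    p=np.array(cal['intrinsics'])@(np.array(cal['R'])@np.array(X,float)+np.array(cal['t'])); return p[:2]/p[2]
def tri(rays):
    A=np.zeros((3,3));b=np.zeros(3)
    for o,d in rays:
        d=d/np.linalg.norm(d);P=np.eye(3)-np.outer(d,d);A+=P;b+=P@o
    x=np.linalg.solve(A,b)
    return x,[float(np.linalg.norm((np.eye(3)-np.outer(d,d)/(d@d))@(x-o))) for o,d in rays]
def cen(m):
    v,u=np.nonzero(m); return u.mean(),v.mean()
E
python3 - <<'E'
from h import *
s=get_state();print(s)
ims=[]
for n in('top','scene'):
    im=grab(n,n+'0');c=imaging.calibration(n)
    print(n,np.round(-np.array(c['R']).T@c['t'],3))
    for th in('collar','lever_1','manifold','tape_roll','tip_1'):
        for d in models.masks_of(th,n):
            u,v=cen(d['pixels']);print(th,round(d['score'],2),d['extent'],round(u),round(v),d['pixels'].sum(),np.round(atz(c,u,v,0.014 if th=='collar' else .06 if th!='tape_roll' else .019),3))
E
```

```text
{'clock': 0.0, 'joint_pos': array([-1.21570296e+00,  3.08975530e-01,  1.63519657e+00, -1.70525775e-05,
        1.19971104e+00, -6.97038269e-02]), 'qd': array([-0.0014336 ,  0.0016383 , -0.00015889, -0.00212559,  0.00059011,
        0.00027183]), 'joint_torque': array([ 6.38356960e-04, -4.15249872e+01, -2.76663119e+01, -2.45773826e-04,
        1.01076977e-02, -1.85071099e-05]), 'position': array([ 0.25725073, -0.5686505 ,  0.21266071]), 'orientation': array([-3.13930662e+00, -1.43687227e-04,  4.24803229e-01]), 'force': array([ 0.60916855, -0.28416523,  0.67898438]), 'torque': array([ 0.06707354, -0.01244639,  0.03740805]), 'finger_gap': 0.9951239639811464}
top [ 0.435 -0.081  1.597]
collar 0.56 [450.6, 267.6, 465.7, 283.7] 457 276 155 [ 0.471 -0.431  0.014]
collar 0.46 [420.8, 252.9, 435.8, 270.4] 426 261 104 [ 0.51  -0.347  0.014]
lever_1 0.67 [283.5, 251.1, 296.5, 276.8] 291 262 196 [0.5   0.007 0.06 ]
lever_1 0.59 [250.2, 248.1, 265.2, 279.2] 257 261 232 [0.5   0.094 0.06 ]
lever_1 0.5 [319.4, 254.9, 333.7, 279.7] 326 264 163 [ 0.496 -0.084  0.06 ]
manifold 0.6 [243.1, 244.0, 339.9
[... 499 characters left out ...]
0.462 -0.438  0.014]
lever_1 0.75 [256.8, 226.1, 276.8, 241.5] 268 233 176 [0.503 0.094 0.06 ]
lever_1 0.45 [281.6, 230.5, 299.6, 247.1] 291 241 175 [0.503 0.008 0.06 ]
lever_1 0.45 [304.6, 240.1, 329.7, 258.4] 317 251 196 [ 0.494 -0.086  0.06 ]
manifold 0.92 [251.6, 222.5, 339.3, 278.5] 298 253 2197 [ 0.458 -0.054  0.06 ]
manifold 0.23 [373.1, 242.2, 389.0, 285.1] 381 266 422 [ 0.516 -0.263  0.06 ]
tape_roll 0.89 [428.9, 262.4, 462.3, 280.5] 446 272 386 [ 0.648 -0.369  0.019]
tip_1 0.72 [303.4, 242.4, 324.7, 260.8] 317 250 219 [ 0.496 -0.085  0.06 ]
tip_1 0.49 [258.8, 224.2, 276.4, 240.3] 268 234 137 [0.499 0.09  0.06 ]
tip_1 0.46 [279.8, 231.7, 300.6, 253.4] 290 242 176 [0.498 0.005 0.06 ]
```

```bash
ls .
```

```text
h.py
pics
```

```bash
python3 - <<'E'
import cv2,numpy as np
a=cv2.imread('pics/top0.png')[165:305,215:495]; b=cv2.imread('pics/scene0.png')[200:340,225:485]
cv2.imwrite('pics/t1.png',cv2.resize(a,(800,400),interpolation=3))
cv2.imwrite('pics/both.png',np.vstack([cv2.resize(a,(560,280),interpolation=3),cv2.resize(b,(560,302),interpolation=3)]))
E
```

```text
(no output)
```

View pics/both.png

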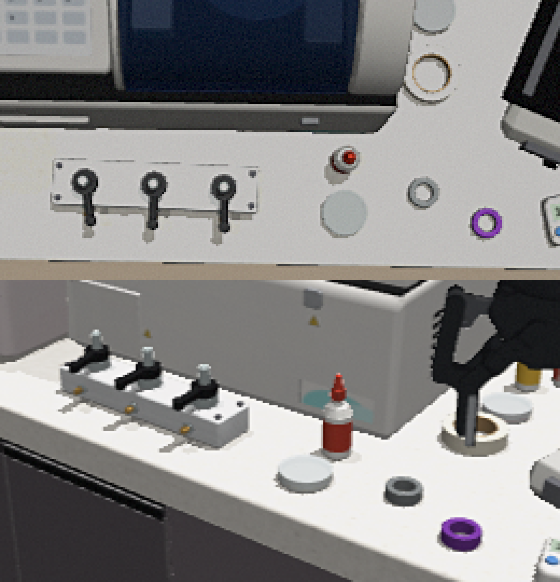

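The grey ring at top pixel (426,261) / scene pixel (412,297) is the collar. The ring at (457,276) / (439,318) is purple, so it's the look-alike to leave alone. The cream ring is the tape roll. The levers sit at top pixels of about (257,261), (291,262) and (326,264). I'll move above the levers for a close view.

```bash
cat >> h.py <<'E'
from scipy.spatial.transform import Rotation as Ro
def to(X,yaw):
    s=get_state();R=Ro.from_euler('xyz',s['orientation']);T=Ro.from_euler('xyz',[np.pi,0,yaw])
    print('shift mm',np.round(1000*R.inv().apply(np.array(X)-s['position']),1),'rot deg',np.round((R.inv()*T).as_rotvec(degrees=True),2))
E
python3 - <<'E'
from h import *
print(ctrl.finger_overhang); to([.38,.0,.3],0.0)
E
```

```text
0.011
shift mm [ 346.3 -468.4  -86.1] rot deg [ 0.   -0.   24.34]
```

Request:
apply_moves(plan="0 0 -0.05 0 0 0 0.06; 0.346 -0.468 -0.087 0 0 24.34 0; 0.346 -0.468 -0.087 0 0 24.34 0; 0.346 -0.468 -0.087 0 0 24.34 0; 0.346 -0.468 -0.087 0 0 24.34 0; 0.346 -0.468 -0.087 0 0 24.34 0; 0.346 -0.468 -0.087 0 0 24.34 0; 0.346 -0.468 -0.087 0 0 24.34 0; 0.346 -0.468 -0.087 0 0 24.34 0; 0.346 -0.468 -0.087 0 0 24.34 0; 0.346 -0.468 -0.087 0 0 24.34 0; 0.346 -0.468 -0.087 0 0 24.34 0; 0.346 -0.468 -0.087 0 0 24.34 0; 0.346 -0.468 -0.087 0 0 24.34 0; 0.346 -0.468 -0.087 0 0 24.34 0; 0.346 -0.468 -0.087 0 0 24.34 0")

```text
clock: 2.2
position: [0.3797, -0.0013, 0.3008]
orientation: [3.141, 0.0, -0.001]
force: [0.3, -0.3, -0.0]
finger_gap: 0.003
```

```bash
python3 - <<'E'
from h import *
c=imaging.calibration('wrist');im=grab('wrist','w1');np.save('c1.npy',c,allow_pickle=True)
print(get_state()['position'],get_state()['force'],-np.array(c['R']).T@c['t'],np.array(c['R']).T[:,2])
for d in models.masks_of('lever_1','wrist'):
    u,v=cen(d['pixels']);print(round(d['score'],2),d['extent'],round(u),round(v),np.round(atz(c,u,v,.062),3))
E
```

```text
[ 0.37971311 -0.00151971  0.30074009] [ 0.45459771 -0.10540971  0.07353016] [ 0.44851962 -0.00148899  0.46093746] [-2.67883411e-01 -4.27362265e-04 -9.63451242e-01]
0.94 [213.3, 49.6, 248.3, 121.8] 230 78 [0.503 0.091 0.062]
0.92 [389.3, 52.8, 420.5, 132.9] 402 83 [ 0.498 -0.085  0.062]
0.61 [297.9, 52.2, 333.7, 126.5] 315 80 [0.501 0.005 0.062]
```

View pics/w1.png

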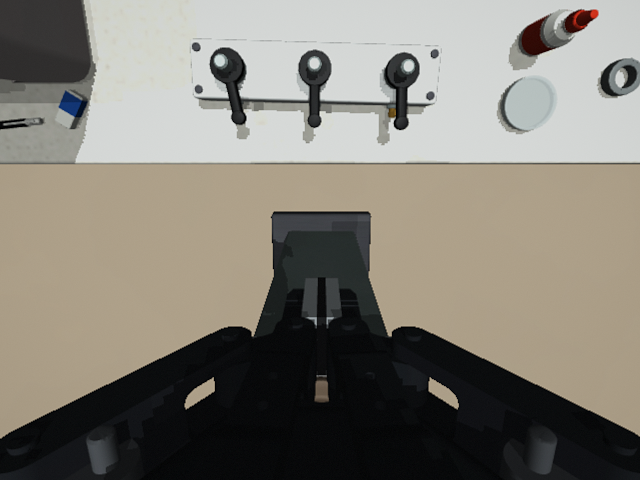

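Close view: the stems are at about (229,62), (314,64) and (408,66), and the arm ends at (239,118), (314,120) and (401,124). I'll move closer to get a second view.

```bash
python3 - <<'E'
from h import *
c=np.load('c1.npy',allow_pickle=True).item()
for s,t in (((229,62),(239,118)),((314,64),(314,120)),((408,66),(401,124))):
    print(np.round(atz(c,*s,.085),3),np.round(atz(c,*t,.06),3))
to([.37,-.04,.20],0.0)
E
```

```text
[0.514 0.086 0.085] [0.464 0.085 0.06 ]
[0.512 0.005 0.085] [0.462 0.006 0.06 ]
[ 0.51  -0.085  0.085] [ 0.458 -0.086  0.06 ]
shift mm [ -9.6  38.4 100.7] rot deg [ 0.02  0.02 -0.13]
```

Request:
apply_moves(plan="0.02 0.0 0.1 0 0 0 0; 0.02 0.0 0.1 0 0 0 0; 0.02 0.0 0.1 0 0 0 0; 0.02 0.0 0.1 0 0 0 0")

```text
clock: 2.7
position: [0.3989, -0.0013, 0.2002]
orientation: [-3.141, 0.003, -0.002]
force: [0.6, -0.3, 1.0]
finger_gap: 0.001
```

```bash
python3 - <<'E'
from h import *
c=imaging.calibration('wrist');im=grab('wrist','w2');np.save('c2.npy',c,allow_pickle=True)
print(get_state()['position'])
for d in models.masks_of('lever_1','wrist'):
    u,v=cen(d['pixels']);print(round(d['score'],2),d['extent'],round(u),round(v),np.round(atz(c,u,v,.062),3))
cv2.imwrite('pics/w2c.png',cv2.resize(im[:230,100:540],(800,418),interpolation=3))
E
```

```text
[ 0.40053418 -0.00129695  0.20197595]
0.88 [290.0, 49.1, 333.6, 151.6] 313 87 [0.501 0.005 0.062]
0.78 [173.8, 45.8, 224.2, 145.6] 200 86 [0.503 0.091 0.062]
0.59 [406.8, 49.6, 453.7, 154.8] 428 91 [ 0.498 -0.084  0.062]
```

View pics/w2c.png

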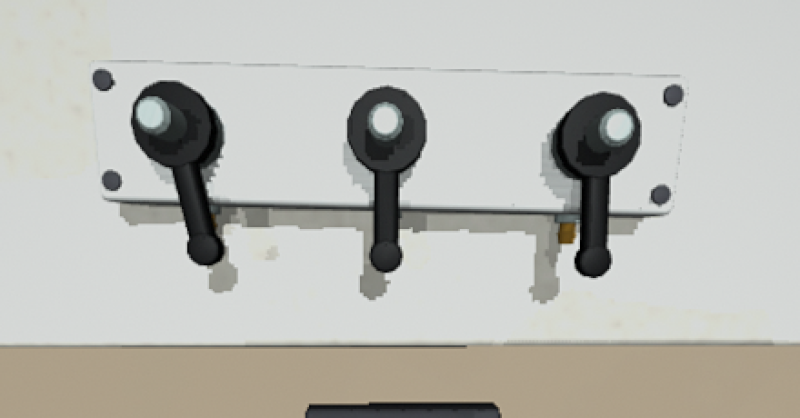

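Second view: the stem tops are at full-frame pixels (184,62), (312,66) and (440,69), and the arm ends at (213,136), (312,141) and (426,144). Now I'll triangulate.

```bash
python3 - <<'E'
from h import *
c1=np.load('c1.npy',allow_pickle=True).item();c2=np.load('c2.npy',allow_pickle=True).item()
S1=[(229,62),(314,64),(408,66)];S2=[(183.6,62.2),(311.8,66),(440.5,69.3)]
T1=[(239,118),(314,120),(401,124)];T2=[(212.8,136.4),(312.3,140.8),(426,143.6)]
for a,b in zip(S1+T1,S2+T2):
    x,r=tri([ray(c1,*a),ray(c2,*b)]);print(np.round(x,4),np.round(r,4),np.round(atz(c2,*b,.085 if a in S1 else .06),4))
E
```

```text
[0.5027 0.0698 0.1544] [0.0008 0.0008] [0.5153 0.094  0.085 ]
[0.5213 0.0059 0.0311] [0.0001 0.0001] [0.5126 0.0047 0.085 ]
[ 0.5092 -0.0834  0.0915] [0. 0.] [ 0.5103 -0.0854  0.085 ]
[0.4647 0.0862 0.0554] [0.0004 0.0004] [0.4651 0.0851 0.06  ]
[0.4617 0.0054 0.069 ] [0.0002 0.0002] [0.4615 0.0054 0.06  ]
[ 0.4584 -0.0894  0.0475] [0.0003 0.0003] [ 0.459  -0.0861  0.06  ]
```

Request:
apply_moves(plan="0.03 0.032 0.05 0 0 0 0; 0.06 0.032 0.09 0 0 0 0; 0.06 0.032 0.12 0 0 0 0; 0.06 0.032 0.144 0 0 0 0; 0.06 0.032 0.144 0 0 0 0; 0.06 0.032 0.144 0 0 0 0")

```text
clock: 3.4
position: [0.4617, -0.0329, 0.0588]
orientation: [3.141, -0.003, -0.0]
force: [-0.1, 0.5, 0.3]
finger_gap: 0.003
```

```bash
python3 -c "
from h import *
s=get_state();print(s['position'],s['force'],s['orientation']);im=grab('wrist','w3')"
```

```text
[ 0.46174616 -0.032906    0.05879712] [-0.10525298  0.5188758   0.32904833] [ 3.14108580e+00 -3.02521349e-03 -2.65415765e-04]
```

View pics/w3.png

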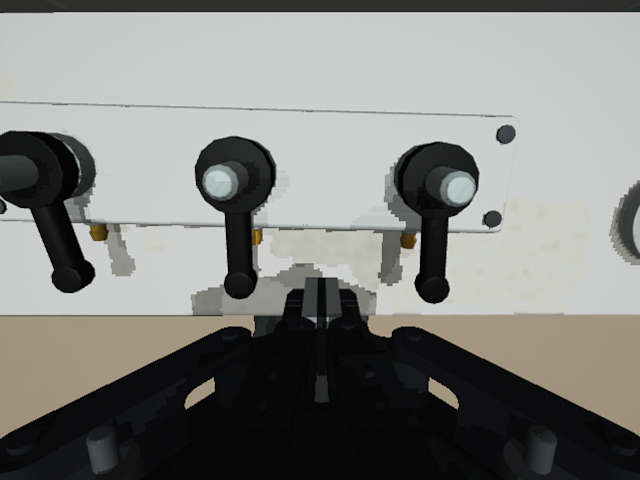

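The shut fingers (tip at pixel (322,280)) hang between levers 2 and 3, level with their arm ends at (240,283) and (432,288). I'll push lever 2 gently, to the left.

Request:
apply_moves(plan="0 -0.005 0 0 0 0 0; 0 -0.01 0 0 0 0 0; 0 -0.014 0 0 0 0 0; 0 -0.014 0 0 0 0 0")

```text
clock: 3.85
position: [0.4602, -0.0178, 0.0575]
orientation: [3.142, -0.001, 0.001]
force: [-0.6, 0.8, 0.0]
finger_gap: -0.001
```

Request:
apply_moves(plan="0 -0.002 0 0 0 0 0; 0 -0.003 0 0 0 0 0; 0 -0.003 0 0 0 0 0")

```text
clock: 4.15
position: [0.4598, -0.0153, 0.0568]
orientation: [-3.142, 0.0, 0.0]
force: [0.3, 1.0, -1.0]
finger_gap: 0.005
```

Request:
apply_moves(plan="0 -0.002 0 0 0 0 0; 0 -0.002 0 0 0 0 0")

```text
clock: 4.35
position: [0.4598, -0.0134, 0.0568]
orientation: [-3.142, 0.0, -0.0]
force: [-0.1, 0.2, 0.0]
finger_gap: 0.001
```

Request:
apply_moves(plan="0 -0.002 0 0 0 0 0; 0 -0.002 0 0 0 0 0")

```text
clock: 4.55
position: [0.4599, -0.0113, 0.0568]
orientation: [-3.141, 0.0, -0.0]
force: [-1.1, 1.0, -0.5]
finger_gap: 0.002
```

Request:
apply_moves(plan="0 -0.002 0 0 0 0 0; 0 -0.002 0 0 0 0 0")

```text
clock: 4.75
position: [0.4599, -0.0093, 0.0569]
orientation: [-3.142, 0.0, 0.0]
force: [-0.8, 0.5, 0.4]
finger_gap: 0.001
```

Request:
apply_moves(plan="0 -0.002 0 0 0 0 0; 0 -0.002 0 0 0 0 0")

```text
clock: 4.95
position: [0.4599, -0.0073, 0.0569]
orientation: [-3.142, 0.0, 0.0]
force: [0.3, -0.3, 1.0]
finger_gap: 0.005
```

Request:
apply_moves(plan="0 -0.002 0 0 0 0 0; 0 -0.002 0 0 0 0 0")

```text
clock: 5.15
position: [0.4599, -0.0053, 0.0569]
orientation: [-3.141, -0.0, 0.0]
force: [-0.7, 0.1, 0.5]
finger_gap: 0.002
```

Request:
apply_moves(plan="0 -0.0015 0 0 0 0 0; 0 -0.0015 0 0 0 0 0")

```text
clock: 5.35
position: [0.4599, -0.0038, 0.0569]
orientation: [-3.142, -0.0, 0.0]
force: [-0.2, -0.4, 0.9]
finger_gap: -0.002
```

Request:
apply_moves(plan="0 -0.0015 0 0 0 0 0; 0 -0.0015 0 0 0 0 0")

```text
clock: 5.55
position: [0.4599, -0.0023, 0.0569]
orientation: [-3.142, 0.0, 0.0]
force: [-0.3, -0.0, -0.3]
finger_gap: -0.002
```

```bash
python3 -c "
from h import *
im=grab('wrist','w4');c=imaging.calibration('wrist')
s=get_state();print(s['position'],s['force']);
for dz in(0,.011):print(proj(c,s['position']-[0,0,dz]))
cv2.imwrite('pics/w4c.png',cv2.resize(im[120:380,200:460],(600,600),interpolation=3))"
```

```text
[ 0.45990399 -0.00240151  0.05686865] [ 0.40351502 -0.07362225 -0.09276438]
[320.6747453  282.87000559]
[320.69984295 274.22419697]
```

View pics/w4c.png

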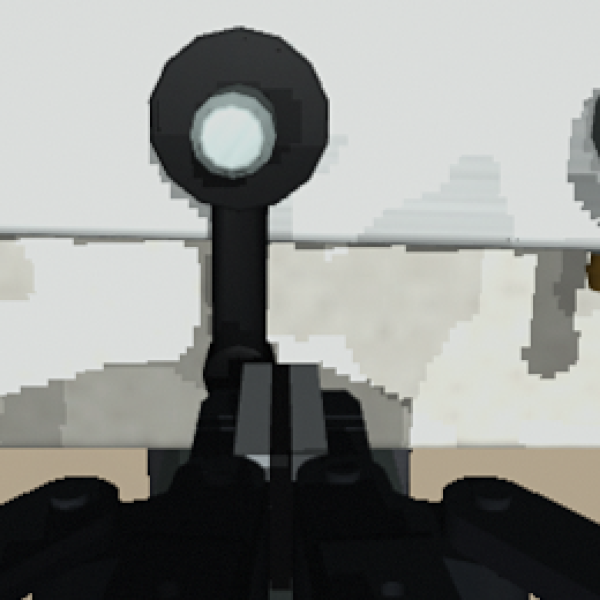

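The fingers (crop 238–327, row 365 and below) appear to overlap the knob (crop (238,370)) with no contact force. They must be above it or in front of it, so I'll check the geometry.

```bash
python3 -c "
from h import *
c=imaging.calibration('wrist');s=get_state()
print(c['intrinsics'][0], -np.array(c['R']).T@c['t'])
for u,v in((303,280),(301,178)):print([np.round(atz(c,u,v,z),4) for z in(.045,.0615,.085)])
for x in(.449,.46,.471):print(x,[np.round(proj(c,[x,-.0024,z])) for z in(.03,.046,.06,.075,.09)])
print(cv2.__version__, np.round(proj(c,[.4615,.0055,.0615])))
"
```

```text
[361.91136136   0.         321.18435774] [ 0.52868371 -0.00265203  0.2170444 ]
[array([0.4564, 0.0067, 0.045 ]), array([0.4633, 0.0058, 0.0615]), array([0.4732, 0.0045, 0.085 ])]
[array([0.5083, 0.0069, 0.045 ]), array([0.5103, 0.006 , 0.0615]), array([0.5131, 0.0047, 0.085 ])]
0.449 [array([321., 282.]), array([321., 294.]), array([321., 307.]), array([321., 323.]), array([321., 342.])]
0.46 [array([321., 263.]), array([321., 274.]), array([321., 285.]), array([321., 299.]), array([321., 317.])]
0.471 [array([321., 244.]), array([321., 254.]), array([321., 263.]), array([321., 276.]), array([321., 290.])]
4.12.0 [304. 284.]
```

```bash
python3 -c "
from h import *
im=grab('scene','s2');c=imaging.calibration('scene');s=get_state();p=s['position']
print([np.round(proj(c,p-[0,0,dz]),1) for dz in(-.02,0,.011)], np.round(proj(c,[.4615,.0055,.056]),1))
cv2.imwrite('pics/s2c.png',cv2.resize(im[190:290,235:365],(780,600),interpolation=3))"
```

```text
[array([282.6, 241.4]), array([283.1, 248.4]), array([283.3, 252.3])] [281.2 247.8]
```

View pics/s2c.png

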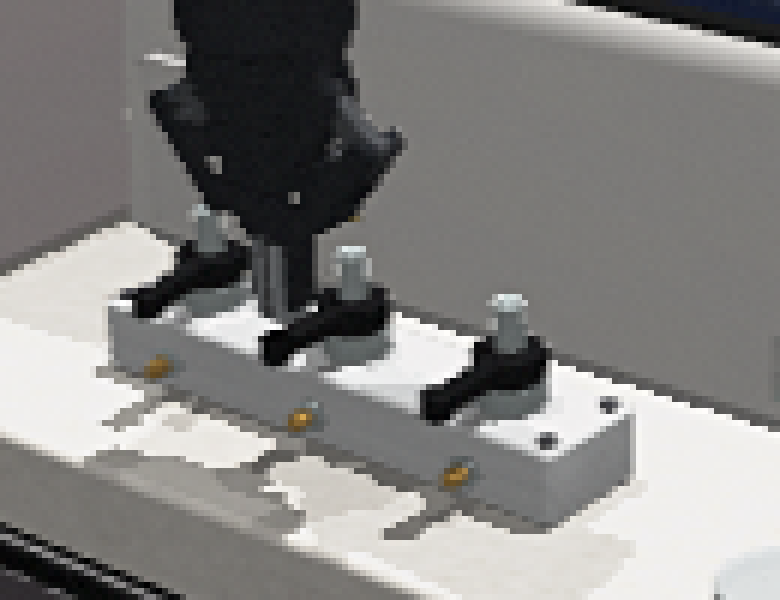

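Both views put the shut fingertips at z of about 0.075, some 18–20 mm higher than nominal. That means they're passing above the knob. I'll back off, go lower and push again.

Request:
apply_moves(plan="0 0.015 0 0 0 0 0; 0 0.028 0 0 0 0 0; 0 0.028 0.008 0 0 0 0; 0 0.028 0.014 0 0 0 0; 0 0.028 0.019 0 0 0 0; 0 0.028 0.019 0 0 0 0")

```text
clock: 6.25
position: [0.4586, -0.03, 0.0366]
orientation: [-3.141, 0.003, 0.0]
force: [-0.5, 0.3, 0.1]
finger_gap: -0.0
```

Request:
apply_moves(plan="0 -0.005 0 0 0 0 0; 0 -0.01 0 0 0 0 0; 0 -0.014 0 0 0 0 0; 0 -0.014 0 0 0 0 0")

```text
clock: 6.65
position: [0.4601, -0.0157, 0.0381]
orientation: [-3.142, -0.0, 0.001]
force: [-0.3, -0.2, 0.4]
finger_gap: -0.0
```

Request:
apply_moves(plan="0 -0.002 0 0 0 0 0; 0 -0.003 0 0 0 0 0; 0 -0.003 0 0 0 0 0")

```text
clock: 6.95
position: [0.46, -0.0134, 0.0379]
orientation: [-3.142, -0.0, 0.0]
force: [0.4, -0.6, 0.2]
finger_gap: 0.003
```

Request:
apply_moves(plan="0 -0.002 0 0 0 0 0; 0 -0.002 0 0 0 0 0")

```text
clock: 7.15
position: [0.4601, -0.0115, 0.038]
orientation: [3.141, -0.0, -0.0]
force: [-0.3, -0.7, 1.3]
finger_gap: 0.001
```

Request:
apply_moves(plan="0 -0.002 0 0 0 0 0; 0 -0.002 0 0 0 0 0")

```text
clock: 7.35
position: [0.4602, -0.0094, 0.038]
orientation: [3.142, -0.0, 0.0]
force: [0.5, -0.5, 1.5]
finger_gap: -0.001
```

Request:
apply_moves(plan="0 -0.0015 0 0 0 0 0; 0 -0.0015 0 0 0 0 0")

```text
clock: 7.55
position: [0.4601, -0.0079, 0.038]
orientation: [3.142, -0.0, 0.0]
force: [1.1, -0.5, 1.0]
finger_gap: 0.004
```

Request:
apply_moves(plan="0 -0.0015 0 0 0 0 0; 0 -0.0015 0 0 0 0 0")

```text
clock: 7.75
position: [0.46, -0.0066, 0.038]
orientation: [3.141, -0.0, 0.0]
force: [0.0, -2.1, 0.8]
finger_gap: -0.001
```

Request:
apply_moves(plan="0 -0.0015 0 0 0 0 0; 0 -0.0015 0 0 0 0 0")

```text
clock: 7.95
position: [0.4599, -0.0053, 0.0379]
orientation: [3.141, 0.0, 0.001]
force: [-0.7, -3.1, 2.3]
finger_gap: -0.003
```

Request:
apply_moves(plan="0 -0.0015 0 0 0 0 0; 0 -0.0015 0 0 0 0 0")

```text
clock: 8.15
position: [0.4599, -0.004, 0.0379]
orientation: [3.14, 0.0, 0.001]
force: [-0.3, -6.4, 2.9]
finger_gap: -0.005
```

Request:
apply_moves(plan="0 -0.001 0 0 0 0 0; 0 -0.001 0 0 0 0 0")

```text
clock: 8.35
position: [0.4598, -0.0033, 0.0379]
orientation: [3.14, 0.0, 0.001]
force: [-1.1, -6.3, 1.8]
finger_gap: -0.003
```

```bash
python3 -c "
from h import *
im=grab('wrist','w5');s=get_state();print(s['force'])
cv2.imwrite('pics/w5c.png',cv2.resize(im[120:380,200:460],(600,600),interpolation=3))"
```

```text
[-0.5222323  -7.43853806  3.26062127]
```

View pics/w5c.png

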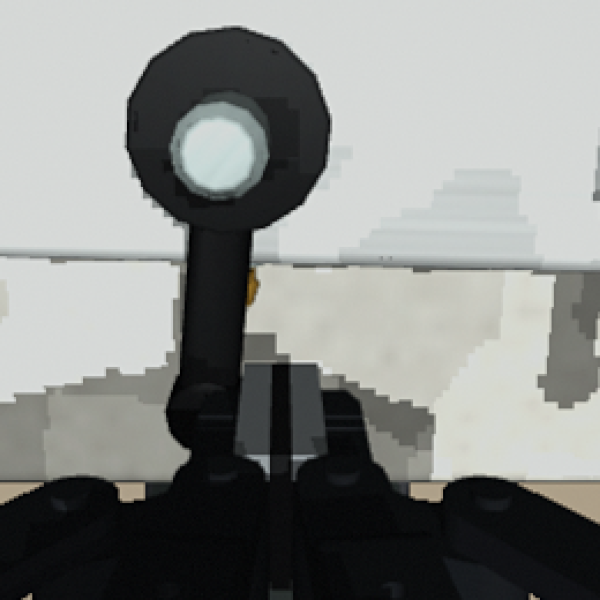

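Lever 2 pushes back like a spring (2 → 3 → 6 → 7 N over about 4 mm), so it's tight. Its knob now shows at crop (190,410), a few mm aside. I'll back off and test lever 3 from the same gap.

Request:
apply_moves(plan="0 0.01 0 0 0 0 0; 0 0.025 0 0 0 0 0; 0 0.04 0 0 0 0 0; 0 0.055 0 0 0 0 0; 0 0.062 0 0 0 0 0; 0 0.062 0 0 0 0 0")

```text
clock: 9.0
position: [0.4598, -0.0649, 0.0377]
orientation: [-3.141, 0.0, -0.002]
force: [0.1, -0.0, -0.4]
finger_gap: -0.003
```

Request:
apply_moves(plan="0 0.003 0 0 0 0 0; 0 0.005 0 0 0 0 0; 0 0.005 0 0 0 0 0")

```text
clock: 9.3
position: [0.4598, -0.0691, 0.0379]
orientation: [-3.141, 0.0, 0.0]
force: [-0.4, 0.3, 0.9]
finger_gap: -0.002
```

Request:
apply_moves(plan="0 0.002 0 0 0 0 0; 0 0.002 0 0 0 0 0")

```text
clock: 9.5
position: [0.4601, -0.0713, 0.038]
orientation: [-3.142, -0.0, 0.0]
force: [0.5, 1.0, 0.2]
finger_gap: 0.0
```

Request:
apply_moves(plan="0 0.002 0 0 0 0 0; 0 0.002 0 0 0 0 0")

```text
clock: 9.7
position: [0.46, -0.0734, 0.038]
orientation: [-3.141, -0.0, -0.0]
force: [0.5, 1.9, 1.6]
finger_gap: -0.002
```

Request:
apply_moves(plan="0 0.002 0 0 0 0 0; 0 0.002 0 0 0 0 0")

```text
clock: 9.9
position: [0.4598, -0.0755, 0.0379]
orientation: [-3.141, 0.0, -0.0]
force: [-0.1, 2.1, 2.0]
finger_gap: 0.001
```

Request:
apply_moves(plan="0 0.0015 0 0 0 0 0; 0 0.0015 0 0 0 0 0")

```text
clock: 10.1
position: [0.4598, -0.0771, 0.0379]
orientation: [-3.142, 0.0, -0.0]
force: [-0.6, 1.4, 3.9]
finger_gap: -0.0
```

Request:
apply_moves(plan="0 0.002 0 0 0 0 0; 0 0.002 0 0 0 0 0")

```text
clock: 10.3
position: [0.4598, -0.0792, 0.0379]
orientation: [3.141, 0.0, -0.0]
force: [-1.9, 1.4, 3.4]
finger_gap: 0.005
```

Request:
apply_moves(plan="0 0.002 0 0 0 0 0; 0 0.002 0 0 0 0 0")

```text
clock: 10.5
position: [0.4599, -0.0811, 0.0379]
orientation: [-3.142, -0.0, -0.0]
force: [-0.9, 2.9, 2.2]
finger_gap: 0.001
```

```bash
python3 -c "
from h import *
im=grab('wrist','w6');s=get_state();print(s['force'])
cv2.imwrite('pics/w6c.png',cv2.resize(im[120:380,200:460],(600,600),interpolation=3))"
```

```text
[-0.74855219  1.63306505  2.52645015]
```

View pics/w6c.png

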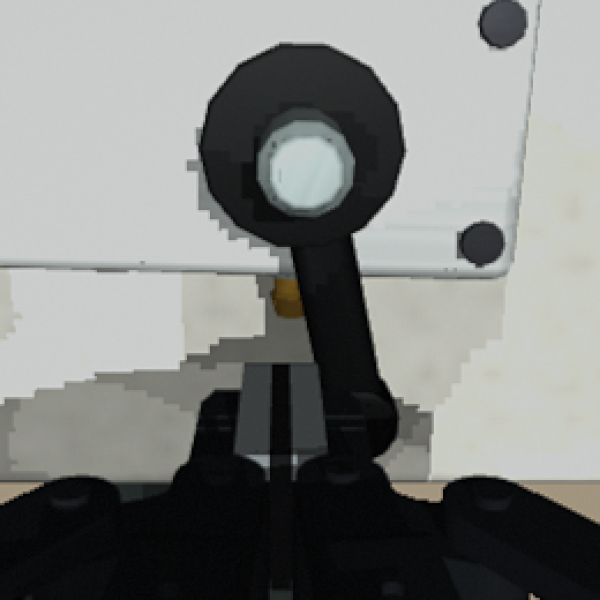

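Lever 3 gives way at a steady 2–3 N: its arm has swung about 10° to (375,420) in the crop. That's the loose one, so I'll turn it further to the right.

Request:
apply_moves(plan="0 0.003 0 0 0 0 0; 0.001 0.006 0 0 0 0 0; 0.002 0.009 0 0 0 0 0; 0.003 0.012 0 0 0 0 0; 0.004 0.015 0 0 0 0 0; 0.005 0.018 0 0 0 0 0; 0.006 0.021 0 0 0 0 0; 0.006 0.021 0 0 0 0 0")

```text
clock: 11.35
position: [0.4664, -0.1025, 0.0379]
orientation: [3.141, -0.001, -0.0]
force: [0.4, 1.7, 0.7]
finger_gap: 0.001
```

```bash
cat >> h.py <<'E'
def levers(n='wrist',f=None):
    c=imaging.calibration(n);grab(n,f)
    for d in models.masks_of('lever_1',n):
        m=d['pixels'].astype(np.uint8)
        if d['score']<.3: continue
        v,u=np.nonzero(m);P=np.array([atz(c,a,b,.0615)[:2] for a,b in zip(u,v)])
        h=cv2.distanceTransform(m,cv2.DIST_L2,5);j=np.unravel_index(h.argmax(),h.shape);H=atz(c,j[1],j[0],.0615)[:2]
        q=P[(np.linalg.norm(P-H,axis=1)>.022)].mean(0)-H
        print(round(d['score'],2),'hub',np.round(H,3),'arm ang',round(float(np.degrees(np.arctan2(-q[1],-q[0]))),1),'len',round(float(np.linalg.norm(P-H,axis=1).max()),3))
E
python3 -c "
from h import *
levers('wrist','w7');print(get_state()['force'])"
```

```text
0.73 hub [ 0.511 -0.085] arm ang 45.1 len 0.059
0.66 hub [0.514 0.002] arm ang -1.8 len 0.059
[0.57954079 0.84019384 0.208108  ]
```

Request:
apply_moves(plan="-0.005 -0.012 0 0 0 0 0; -0.01 -0.012 -0.03 0 0 0 0; -0.04 -0.01 -0.07 0 0 0 0; -0.06 -0.01 -0.12 0 0 0 0; -0.06 0.01 -0.16 0 0 0 0; -0.06 0.01 -0.16 0 0 0 0; -0.06 0.01 -0.16 0 0 0 0")

```text
clock: 12.15
position: [0.4064, -0.1123, 0.1991]
orientation: [3.14, -0.003, -0.001]
force: [-0.3, 0.4, -0.8]
finger_gap: -0.002
```

```bash
python3 -c "
from h import *
levers('wrist','w8');s=get_state();print(s['position'],s['force'])
c=imaging.calibration('wrist')
for d in models.masks_of('collar','wrist'):
  u,v=cen(d['pixels']);print(d['score'],u,v,atz(c,u,v,.014))
for d in models.masks_of('collar','scene'):
  u,v=cen(d['pixels']);print(d['score'],u,v,atz(imaging.calibration('scene'),u,v,.007))
to([.48,-.35,.2],np.pi)
"
```

```text
0.94 hub [0.515 0.092] arm ang 8.0 len 0.058
0.94 hub [0.514 0.003] arm ang -1.4 len 0.059
0.92 hub [ 0.511 -0.085] arm ang 43.8 len 0.058
[ 0.40459586 -0.111256    0.19653369] [-0.04412066  0.29783996 -0.20624399]
0.75 582.2564720048164 92.0096327513546 [ 0.50800414 -0.34254335  0.014     ]
0.62 637.7631578947369 141.5 [ 0.46551253 -0.40166629  0.014     ]
0.71 438.6208178438662 317.34944237918216 [ 0.47178162 -0.43176774  0.007     ]
0.52 491.3090418353576 332.7962213225371 [ 0.48207519 -0.54015829  0.007     ]
0.49 411.9748743718593 297.42713567839195 [ 0.51084702 -0.34845958  0.007     ]
shift mm [ 75.4 239.   -4.7] rot deg [-3.5000e-01 -1.3000e-01 -1.7997e+02]
```

Lever 3 now stands at 43.8°; it started at about 0°. Levers 1 and 2 are unchanged. Next I'll go above the grey ring at about (0.509, -0.346), turning the wrist half round so its camera stays clear of the analyser.

Request:
apply_moves(plan="0.0 0.04 0 0 0 -8 0; 0.01 0.08 0 0 0 -16 0; 0.02 0.12 0 0 0 -24 0.06; 0.03 0.16 0 0 0 -32 0.06; 0.04 0.2 0 0 0 -40 0.06; 0.065 0.235 0.02 0 0 -48 0.06; 0.065 0.235 0.046 0 0 -56 0.06; 0.065 0.235 0.046 0 0 -64 0.06; 0.065 0.235 0.046 0 0 -72 0.06; 0.065 0.235 0.046 0 0 -80 0.06; 0.065 0.235 0.046 0 0 -88 0.06; 0.065 0.235 0.046 0 0 -90 0.06; 0.065 0.235 0.046 0 0 -90 0.06")

```text
clock: 13.65
position: [0.4701, -0.3458, 0.1496]
orientation: [-3.138, -0.003, 1.571]
force: [-0.6, 0.2, -1.0]
finger_gap: 0.702
```

Request:
apply_moves(plan="0 0 0 0 0 -8 0.06; 0 0 0 0 0 -16 0.06; 0 0 0 0 0 -24 0.06; 0 0 0 0 0 -32 0.06; 0 0 0 0 0 -40 0.06; 0 0 0 0 0 -48 0.06; 0 0 0 0 0 -56 0.06; 0 0 0 0 0 -64 0.06; 0 0 0 0 0 -72 0.06; 0 0 0 0 0 -80 0.06; 0 0 0 0 0 -88 0.06; 0 0 0 0 0 -90 0.06; 0 0 0 0 0 -90 0.06")

```text
clock: 14.95
position: [0.4704, -0.3462, 0.1505]
orientation: [3.14, -0.002, 3.141]
force: [0.8, -0.4, 0.6]
finger_gap: 0.704
```

```bash
python3 -c "
from h import *
s=get_state();print(s['position'],s['orientation'],s['finger_gap'],s['joint_pos'])
c=imaging.calibration('wrist');np.save('c3.npy',c,allow_pickle=True);im=grab('wrist','w9')
for d in models.masks_of('collar','wrist'):
  u,v=cen(d['pixels']);e=d['extent'];print(round(d['score'],2),e,im[int(v),int(e[0])+3],[np.round(atz(c,(e[0]+e[2])/2,(e[1]+e[3])/2,z),4) for z in (.014,.007)])
"
```

```text
[ 0.47044059 -0.34622827  0.15052211] [ 3.14006953e+00 -1.90172122e-03  3.14094037e+00] 0.7035969252465999 [-7.08953333e-01  2.99425859e-01  1.78289718e+00 -9.20646145e-05
  1.06170477e+00 -2.27905096e+00]
0.97 [295.1, 236.7, 340.0, 282.2] [125 124 117] [array([ 0.5091, -0.3496,  0.014 ]), array([ 0.5116, -0.3497,  0.007 ])]
0.86 [195.2, 191.3, 245.6, 239.2] [134  42  95] [array([ 0.4697, -0.431 ,  0.014 ]), array([ 0.4713, -0.433 ,  0.007 ])]
```

View pics/w9.png

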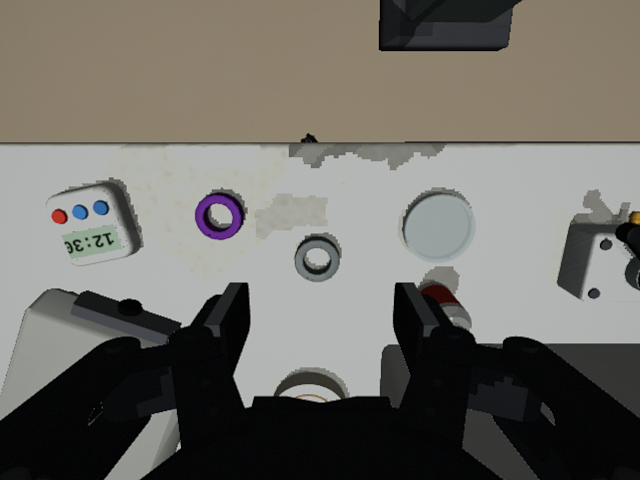

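The grey ring is at (318,260), midway between the open fingers. The purple one is at (219,215), and the dropper and petri dish stand to the right. I'll check the clearances and step down in stages.

```bash
python3 -c "
from h import *
c=np.load('c3.npy',allow_pickle=True).item();ct=imaging.calibration('top');grab('top')
for th,z in(('dropper_2',.05),('petri_2',.014),('collar',.014)):
  for n,cc in(('wrist',c),('top',ct)):
    for d in models.masks_of(th,n)[:2]:
      e=d['extent'];print(th,n,round(d['score'],2),np.round(e),np.round(atz(cc,(e[0]+e[2])/2,(e[1]+e[3])/2,z),3))
to([.510,-.349,.06],np.pi)
"
```

```text
dropper_2 wrist 0.63 [420. 281. 475. 333.] [ 0.536 -0.246  0.05 ]
dropper_2 wrist 0.49 [557. 210. 640. 299.] [ 0.493 -0.135  0.05 ]
dropper_2 top 0.48 [381. 240. 395. 251.] [ 0.547 -0.243  0.05 ]
petri_2 wrist 0.93 [402. 195. 477. 266.] [ 0.483 -0.246  0.014]
petri_2 top 0.82 [376. 259. 398. 286.] [ 0.477 -0.245  0.014]
collar wrist 0.97 [295. 237. 340. 282.] [ 0.509 -0.35   0.014]
collar wrist 0.86 [195. 191. 246. 239.] [ 0.47  -0.431  0.014]
shift mm [-39.1  -2.   91.9] rot deg [-0.    0.   -0.02]
```

Request:
apply_moves(plan="-0.02 -0.002 0.02 0 0 0 0.056; -0.039 -0.003 0.05 0 0 0 0.056; -0.039 -0.003 0.08 0 0 0 0.056; -0.039 -0.003 0.1 0 0 0 0.056; -0.039 -0.003 0.1 0 0 0 0.056; -0.039 -0.003 0.1 0 0 0 0.056")

```text
clock: 16.0
position: [0.5099, -0.35, 0.0519]
orientation: [3.141, -0.0, 3.141]
force: [-0.7, 0.2, 1.0]
finger_gap: 0.658
```

```bash
python3 -c "
from h import *
s=get_state();print(s['position'],s['force'],s['finger_gap'])
c=imaging.calibration('wrist');c3=np.load('c3.npy',allow_pickle=True).item();im=grab('wrist','w10')
for d in models.masks_of('collar','wrist'):
  u,v=cen(d['pixels']);e=d['extent'];print(round(d['score'],2),np.round(e),im[int(v),int(e[0])+3],np.round(atz(c,(e[0]+e[2])/2,(e[1]+e[3])/2,.01),4))
  print(tri([ray(c3,317.5,259.5),ray(c,(e[0]+e[2])/2,(e[1]+e[3])/2)]))
"
```

```text
[ 0.50985484 -0.34997123  0.05185676] [-0.74873571  0.17466723  1.03278081] 0.6582658753884361
0.98 [290. 219. 358. 285.] [101 102  95] [ 0.5101 -0.3487  0.01  ]
(array([ 0.49704486, -0.34913753,  0.04844021]), [0.0002314138646160135, 0.00023141386461614997])
0.94 [136. 150. 214. 221.] [133  37  92] [ 0.4711 -0.4319  0.01  ]
(array([ 0.44040047, -0.348704  ,  0.21268723]), [0.002233507825685407, 0.0022335078256854875])
```

View pics/w10.png

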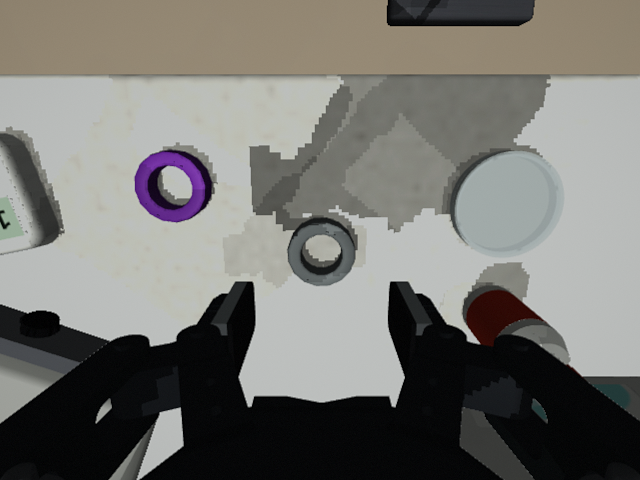

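The grey ring (322,252) is centred between the finger pads (254–388), and the purple one at (172,186) stays clear. I'll go down in stages.

Request:
apply_moves(plan="0 0.001 0.02 0 0 0 0.056; 0 0.001 0.04 0 0 0 0.056; 0 0.001 0.05 0 0 0 0.056; 0 0.001 0.05 0 0 0 0.056; 0 0.001 0.05 0 0 0 0.056")

```text
clock: 16.6
position: [0.5106, -0.3496, 0.003]
orientation: [-3.141, 0.001, 3.141]
force: [1.1, -0.5, 0.3]
finger_gap: 0.657
```

Request:
apply_moves(plan="0 0 0.003 0 0 0 0.056; 0 0 0.006 0 0 0 0.056; 0 0 0.006 0 0 0 0.056; 0 0 0.006 0 0 0 0.056")

```text
clock: 17.0
position: [0.51, -0.349, -0.004]
orientation: [-3.142, 0.0, 3.142]
force: [-0.7, -0.0, 0.2]
finger_gap: 0.656
```

Request:
apply_moves(plan="0 0 0.003 0 0 0 0.056; 0 0 0.004 0 0 0 0.056; 0 0 0.004 0 0 0 0.056")

```text
clock: 17.3
position: [0.5097, -0.3487, -0.0085]
orientation: [3.141, -0.001, -3.142]
force: [0.6, 0.5, -0.4]
finger_gap: 0.656
```

Request:
apply_moves(plan="0 0 0.002 0 0 0 0.056; 0 0 0.002 0 0 0 0.056; 0 0 0.002 0 0 0 0.056")

```text
clock: 17.6
position: [0.5099, -0.3489, -0.0102]
orientation: [3.141, -0.0, 3.142]
force: [-0.7, 0.1, -1.1]
finger_gap: 0.653
```

Request:
apply_moves(plan="0 0 0.002 0 0 0 0.056; 0 0 0.003 0 0 0 0.056; 0 0 0.003 0 0 0 0.056")

```text
clock: 17.9
position: [0.5097, -0.3488, -0.0134]
orientation: [3.141, -0.0, 3.142]
force: [-1.0, -0.3, 0.2]
finger_gap: 0.654
```

Request:
apply_moves(plan="0 0 0 0 0 0 0.046; 0 0 0 0 0 0 0.042; 0 0 0 0 0 0 0.036; 0 0 0 0 0 0 0.03; 0 0 0 0 0 0 0.03; 0 0 0 0 0 0 0.03")

```text
clock: 18.5
position: [0.5103, -0.3493, -0.0126]
orientation: [-3.141, 0.001, -3.142]
force: [-1.0, 0.1, 5.6]
finger_gap: 0.429
```

```bash
python3 -c "
from h import *
s=get_state();print(s['position'],s['force'],s['finger_gap'])
im=grab('wrist','w11');c=imaging.calibration('wrist')
for d in models.masks_of('collar','wrist'):
  e=d['extent'];print(round(d['score'],2),np.round(e),np.round(atz(c,(e[0]+e[2])/2,(e[1]+e[3])/2,.014),4))
cv2.imwrite('pics/w11c.png',cv2.resize(im[180:420,170:470],(750,600),interpolation=3))
"
```

```text
[ 0.510285   -0.34925754 -0.0125539 ] [-0.99234311  0.08966222  5.563774  ] 0.428549724839092
0.96 [277. 253. 366. 348.] [ 0.5082 -0.3495  0.014 ]
0.73 [ 46. 154. 165. 262.] [ 0.4701 -0.4307  0.014 ]
```

View pics/w11c.png

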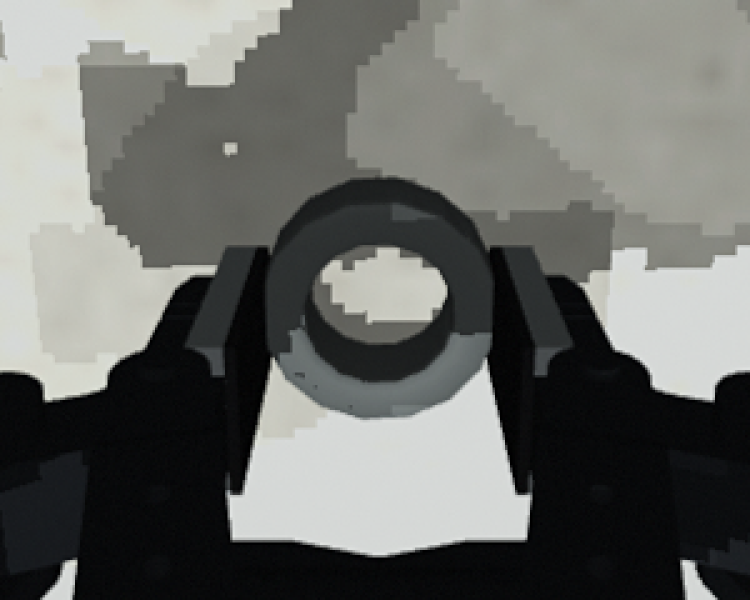

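The pads touch the ring on both sides at its middle (ring crop 267–493). The opening reads 36.6 mm against the ring's 40 mm, so I'll lift a little and check that it's held.

Request:
apply_moves(plan="0 0 0 0 0 0 0.02; 0 0 0 0 0 0 0.02; 0 0 -0.01 0 0 0 0.02; 0 0 -0.03 0 0 0 0.02; 0 0 -0.06 0 0 0 0.02; 0 0 -0.06 0 0 0 0.02; 0 0 -0.06 0 0 0 0.02")

```text
clock: 19.3
position: [0.5104, -0.3493, 0.0477]
orientation: [-3.141, 0.001, 3.142]
force: [-0.7, 0.0, -0.3]
finger_gap: 0.433
```

```bash
python3 -c "
from h import *
s=get_state();print(s['position'],s['force'],s['finger_gap'])
im=grab('wrist','w12');c=imaging.calibration('wrist')
for d in models.masks_of('collar','wrist'):
  e=d['extent'];print(round(d['score'],2),np.round(e),np.round(atz(c,(e[0]+e[2])/2,(e[1]+e[3])/2,.014),4))
to([.511,-.085,.16],np.pi);to([.511,-.085,.05],np.pi)
"
```

```text
[ 0.5103835  -0.34930021  0.04769403] [-0.70740591  0.04691422 -0.30223491] 0.43262939915091675
0.98 [276. 252. 369. 345.] [ 0.5353 -0.3482  0.014 ]
0.56 [127. 150. 212. 222.] [ 0.4696 -0.4297  0.014 ]
shift mm [  -1.9  263.3 -113.9] rot deg [ 0.08 -0.11 -0.  ]
shift mm [ -2.1 263.2  -3.9] rot deg [ 0.08 -0.11 -0.  ]
```

The ring is held: its pixels in the hand are unchanged after the lift. I'll carry it above lever 3 at a safe height.

Request:
apply_moves(plan="0 0 -0.05 0 0 0 0.02; 0 0 -0.1 0 0 0 0.02; -0.001 0.03 -0.115 0 0 0 0.02; -0.001 0.07 -0.115 0 0 0 0.02; -0.001 0.11 -0.115 0 0 0 0.02; -0.001 0.15 -0.115 0 0 0 0.02; -0.001 0.19 -0.115 0 0 0 0.02; -0.001 0.225 -0.115 0 0 0 0.02; -0.001 0.25 -0.115 0 0 0 0.02; -0.001 0.264 -0.1 0 0 0 0.02; -0.001 0.264 -0.08 0 0 0 0.02; -0.001 0.264 -0.065 0 0 0 0.02; -0.001 0.264 -0.065 0 0 0 0.02; -0.001 0.264 -0.065 0 0 0 0.02")

```text
clock: 20.8
position: [0.5099, -0.0847, 0.1108]
orientation: [3.141, -0.003, 3.142]
force: [0.3, -0.2, -0.2]
finger_gap: 0.429
```

```bash
python3 -c "
from h import *
s=get_state();print(s['position'],s['force'],s['finger_gap'])
im=grab('wrist','w13');c=imaging.calibration('wrist');z=s['position'][2]+.0266
for d in models.masks_of('collar','wrist')[:1]:
  e=d['extent'];print(round(d['score'],2),np.round(e),np.round(atz(c,(e[0]+e[2])/2,(e[1]+e[3])/2,z),4), cen(d['pixels']))
print('stem proj',proj(c,[.511,-.085,.085]),proj(c,[.511,-.085,.062]),'ring',proj(c,s['position']+[0,0,.0266]))
cv2.imwrite('pics/w13c.png',cv2.resize(im[180:420,170:470],(750,600),interpolation=3))
"
```

```text
[ 0.50992594 -0.08473089  0.11080422] [ 0.34694963 -0.21943897 -0.24368738] 0.4289596986610439
0.87 [276. 252. 366. 348.] [ 0.509  -0.0854  0.1374] (np.float64(321.684987548915), np.float64(299.5444681607969))
stem proj [321.88223428 260.56749758] [321.81301174 247.69203991] ring [322.77753497 301.92185166]
```

View pics/w13c.png

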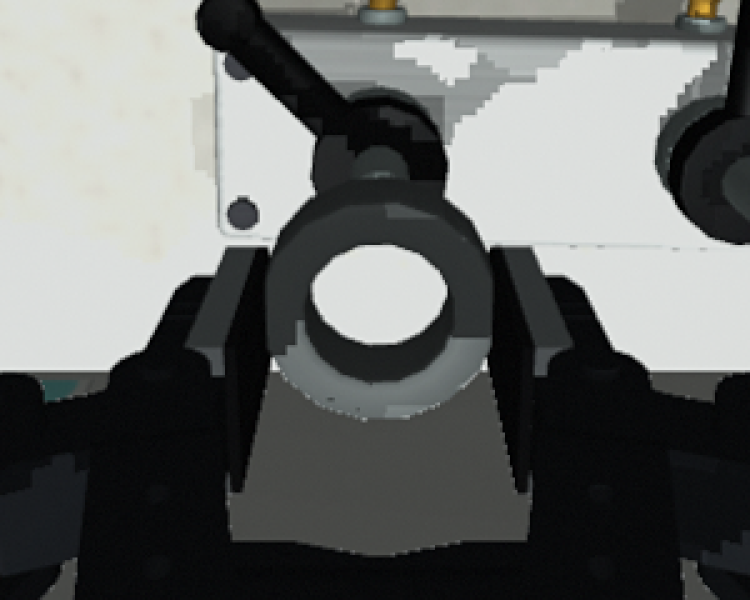

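The stem (crop 380,165) lines up sideways with the ring's centre (380,298). The fore-aft position is only good to a few mm here, so I'll step aside, look at the uncovered stem and fit the lever's silhouette.

Request:
apply_moves(plan="0 -0.03 0 0 0 0 0.02; 0 -0.055 0 0 0 0 0.02; 0 -0.055 0 0 0 0 0.02; 0 -0.055 0 0 0 0 0.02")

```text
clock: 21.3
position: [0.5114, -0.1405, 0.1127]
orientation: [3.142, 0.001, 3.14]
force: [-0.5, 0.5, -2.2]
finger_gap: 0.433
```

```bash
cat >> h.py <<'E'
from scipy.optimize import minimize
def fitlever(c,m,p0):
    def draw(p):
        x,y,a=p; A=np.array([-np.cos(a),-np.sin(a)]);N=np.array([-A[1],A[0]]);o=np.array([x,y]);im=np.zeros((480,640),np.uint8)
        th=np.linspace(0,2*np.pi,24)[:,None]; cir=lambda q,r:q+r*np.hstack([np.cos(th),np.sin(th)])
        for P,z in((cir(o,.017),(.048,.062)),(cir(o,.007),(.062,.085)),(cir(o+.0505*A,.0075),(.0505,.0615)),(np.array([o+s*.0055*N+k*.05*A for k in(0,1) for s in(-1,1)]),(.0505,.0615))):
            pts=np.array([proj(c,[*q,h]) for q in P for h in z])
            cv2.fillConvexPoly(im,cv2.convexHull(np.round(pts*8).astype(np.int32)),1,shift=3)
        return im.astype(bool)
    f=lambda p:-(draw(p)&m).sum()/(draw(p)|m).sum()
    r=minimize(f,p0,method='Nelder-Mead',options=dict(initial_simplex=np.array(p0)+np.array([[0,0,0],[.004,0,0],[0,.004,0],[0,0,.1]])))
    return np.round(r.x[:2],4),round(float(np.degrees(r.x[2])),1),round(-r.fun,3)
E
python3 -c "
from h import *
s=get_state();print(s['position'])
im=grab('wrist','w14');c=imaging.calibration('wrist');z=s['position'][2]+.0266
for d in models.masks_of('collar','wrist')[:1]:
  e=d['extent'];print('ring-TCP',np.round(atz(c,(e[0]+e[2])/2,(e[1]+e[3])/2,z)-s['position'],4))
for d in models.masks_of('lever_1','wrist'):
  q=cen(d['pixels']);w=atz(c,*q,.06);print(round(d['score'],2),np.round(d['extent']),np.round(w,3))
  if abs(w[1]+.09)<.04: print(fitlever(c,d['pixels'],[.510,-.085,.75]))
"
```

```text
[ 0.51140933 -0.14052961  0.11267428]
ring-TCP [-0.0032  0.0003  0.0266]
0.89 [345. 172. 440. 273.] [ 0.499 -0.094  0.06 ]
(array([ 0.5097, -0.0842]), 44.2, np.float64(0.935))
0.78 [524. 149. 595. 274.] [0.496 0.005 0.06 ]
0.52 [337. 149. 640. 278.] [ 0.498 -0.037  0.06 ]
```

Request:
apply_moves(plan="0 0.03 0 0 0 0 0.02; 0 0.0555 0 0 0 0 0.02; 0 0.0555 0.015 0 0 0 0.02; 0 0.0555 0.025 0 0 0 0.02; 0 0.0555 0.03 0 0 0 0.02; 0 0.0555 0.035 0 0 0 0.02; 0 0.0555 0.039 0 0 0 0.02; 0 0.0555 0.043 0 0 0 0.02; 0 0.0555 0.043 0 0 0 0.02; 0 0.0555 0.043 0 0 0 0.02")

```text
clock: 22.45
position: [0.511, -0.0847, 0.0689]
orientation: [-3.142, 0.0, 3.141]
force: [0.1, -0.3, 0.5]
finger_gap: 0.427
```

```bash
python3 -c "
from h import *
s=get_state();print(s['position'],s['force'],s['finger_gap'])
im=grab('wrist','w15');c=imaging.calibration('wrist')
for d in models.masks_of('collar','wrist')[:1]: print(d['score'],d['extent'])
print(proj(c,[.5097,-.0842,.085]),proj(c,s['position']+[0,0,.0266]))
"
```

```text
[ 0.51102136 -0.08469154  0.06892529] [ 0.12678243 -0.31794476  0.50634424] 0.4271165541470032
0.63 [277.6, 253.6, 368.8, 347.3]
[323.05917419 290.56485366] [321.9687988  304.48971875]
```

The ring has started down over the stem with no contact force, so I'll keep lowering.

Request:
apply_moves(plan="0 0 0.004 0 0 0 0.02; 0 0 0.008 0 0 0 0.02; 0 0 0.012 0 0 0 0.02; 0 0 0.014 0 0 0 0.02; 0 0 0.014 0 0 0 0.02; 0 0 0.014 0 0 0 0.02")

```text
clock: 23.15
position: [0.5109, -0.0844, 0.0547]
orientation: [3.142, -0.0, 3.142]
force: [-0.1, -0.4, -0.5]
finger_gap: 0.431
```

Request:
apply_moves(plan="0 0 0.002 0 0 0 0.02; 0 0 0.003 0 0 0 0.02; 0 0 0.003 0 0 0 0.02")

```text
clock: 23.45
position: [0.5108, -0.0844, 0.0517]
orientation: [3.142, -0.0, -3.142]
force: [-0.3, -0.1, -0.5]
finger_gap: 0.426
```

Request:
apply_moves(plan="0 0 0.001 0 0 0 0.02; 0 0 0.0015 0 0 0 0.02; 0 0 0.0015 0 0 0 0.02")

```text
clock: 23.75
position: [0.5109, -0.0845, 0.0503]
orientation: [3.142, -0.0, 3.142]
force: [-0.6, 0.6, -1.0]
finger_gap: 0.428
```

Request:
apply_moves(plan="0 0 0.001 0 0 0 0.02; 0 0 0.001 0 0 0 0.02")

```text
clock: 23.95
position: [0.5111, -0.0845, 0.0495]
orientation: [-3.142, 0.0, 3.142]
force: [0.4, -0.1, -0.3]
finger_gap: 0.429
```

Now at about touch-down height. I'll open slowly and hold before pulling up.

Request:
apply_moves(plan="0 0 0 0 0 0 0.038; 0 0 0 0 0 0 0.042; 0 0 0 0 0 0 0.046; 0 0 0 0 0 0 0.052; 0 0 0 0 0 0 0.056; 0 0 0 0 0 0 0.056; 0 0 0 0 0 0 0.056")

```text
clock: 24.65
position: [0.5109, -0.0845, 0.0494]
orientation: [-3.142, 0.0, 3.142]
force: [-0.1, -0.5, 0.1]
finger_gap: 0.657
```

```bash
python3 -c "
from h import *
s=get_state();print(s['position'],s['force'],s['finger_gap'])
im=grab('wrist','w16');c=imaging.calibration('wrist')
for d in models.masks_of('collar','wrist')[:2]:
  e=d['extent'];print(d['score'],np.round(e),atz(c,(e[0]+e[2])/2,(e[1]+e[3])/2,.076))
"
```

```text
[ 0.51094913 -0.08446389  0.04939147] [-0.08695109 -0.46368258  0.07192372] 0.6571925402974234
```

Request:
apply_moves(plan="0 0 -0.01 0 0 0 0.056; 0 0 -0.02 0 0 0 0.056; 0 0 -0.04 0 0 0 0.056; 0 0 -0.07 0 0 0 0.056; 0.03 0 -0.1 0 0 0 0.056; 0.06 0 -0.12 0 0 0 0.056; 0.06 0 -0.12 0 0 0 0.056; 0.06 0 -0.12 0 0 0 0.056")

```text
clock: 25.55
position: [0.4517, -0.0847, 0.1709]
orientation: [-3.141, 0.004, 3.141]
force: [0.3, -0.2, -1.2]
finger_gap: 0.659
```

```bash
python3 -c "
from h import *
s=get_state();print(s['position'],s['force'],s['finger_gap'])
im=grab('wrist','w17');c=imaging.calibration('wrist')
for d in models.masks_of('collar','wrist')[:3]:
  e=d['extent'];u,v=np.round(cen(d['pixels'])).astype(int);print('ring',round(d['score'],2),np.round(e),np.round(atz(c,(e[0]+e[2])/2,(e[1]+e[3])/2,.074),4))
  pr=np.array([proj(c,[.5097+r*np.cos(t),-.0842+r*np.sin(t),z]) for r in(.02,) for z in(.062,.076) for t in np.linspace(0,6.3,40)]);print('  expected extent if flat on hub',np.round(pr.min(0)),np.round(pr.max(0)))
  k=[np.round(proj(c,[.5097,-.0842,z])) for z in(.085,.076)];print('  stem',k,im[int(k[0][1]),int(k[0][0])])
levers()
g=grab('top','top2');ct=imaging.calibration('top')
for n in('collar','petri_2','dropper_2','tape_roll'):
  for d in models.masks_of(n,'top'):print(n,round(d['score'],2),np.round(d['extent']))
grab('scene','s3')
for d in models.masks_of('collar','scene'):print('scene collar',round(d['score'],2),np.round(d['extent']))
cs=imaging.calibration('scene');pr=np.array([proj(cs,[.5097+.02*np.cos(t),-.0842+.02*np.sin(t),z]) for z in(.062,.076) for t in np.linspace(0,6.3,40)]);print('exp scene',np.round(pr.min(0)),np.round(pr.max(0)))
"
```

```text
[ 0.451713   -0.08470713  0.17093926] [ 0.34327796 -0.21980547 -1.17902281] 0.6588258213385233
ring 0.68 [296. 274. 348. 325.] [ 0.5095 -0.0845  0.074 ]
  expected extent if flat on hub [296. 270.] [348. 324.]
  stem [array([322., 307.]), array([322., 301.])] [210 212 195]
0.75 hub [ 0.515 -0.084] arm ang 35.9 len 0.064
0.62 hub [0.513 0.092] arm ang 6.5 len 0.059
0.59 hub [ 0.499 -0.088] arm ang -168.6 len 0.039
collar 0.6 [320. 246. 334. 258.]
petri_2 0.88 [378. 260. 401. 287.]
petri_2 0.54 [240. 245. 343. 277.]
dropper_2 0.65 [380. 237. 395. 250.]
scene collar 0.66 [431. 308. 449. 323.]
scene collar 0.42 [316. 239. 328. 252.]
scene collar 0.42 [251. 223. 342. 278.]
scene collar 0.31 [277. 230. 302. 252.]
exp scene [312. 239.] [328. 251.]
```

The ring's extent in both cameras matches one lying flat on the hub. Last check: the arm angles, using the fitted axes.

```bash
python3 -c "
from h import *
im=cv2.imread('pics/w17.png');c=imaging.calibration('wrist');print(get_state()['force'])
g=im.max(2)
for n,h in(('L3',[.5097,-.0842]),('L2',[.5125,.004])):
  best=[]
  for a in np.radians(np.arange(-60,61,1)):
    P=[proj(c,[h[0]-r*np.cos(a),h[1]-r*np.sin(a),.0615]) for r in np.linspace(.03,.054,20)]
    best.append(np.mean([g[int(round(v)),int(round(u))] for u,v in P]))
  b=np.array(best);i=np.nonzero(b<b.min()+12)[0]-60;print(n,i.min(),i.max(),b.min())
"
```

```text
[ 0.0280636   0.55556156 -0.68260944]
L3 34 48 10.3
L2 4 6 8.5
```

```bash
python3 -c "
from h import *
c=imaging.calibration('wrist');grab('wrist')
for d in models.masks_of('tip_2','wrist'):
  w=atz(c,*cen(d['pixels']),.06)
  for p in([.510,-.084,.7],[.5125,.004,0],[.515,.093,.15]):
    if abs(w[1]-p[1])<.03 and d['score']>.4: print(round(d['score'],2),fitlever(c,d['pixels'],p))
print('top');levers('top')
"
```

```text
0.78 (array([0.5147, 0.0951]), 9.8, np.float64(0.868))
0.75 (array([0.5118, 0.005 ]), -2.5, np.float64(0.734))
0.57 (array([ 0.5112, -0.0861]), 42.9, np.float64(0.56))
top
0.71 hub [0.481 0.281] arm ang -30.4 len 0.028
0.68 hub [0.514 0.01 ] arm ang 2.5 len 0.046
0.47 hub [0.515 0.098] arm ang 11.9 len 0.055
```

Lever 2 reads about -2°, essentially where it was. Lever 1 reads about 10°, also as before. Lever 3 is at about 42°. The gripper is clear of everything, so I'm handing in.

```bash
python3 -c "
from h import *
print(ctrl.finish_job())"
```

```text
the job is handed in; nothing more can be done
None
```

The loose lever was the right one (lever 3). I turned it about 42° aside and put the grey ring over its stem; the job is handed in, finished at about 26 s of the 72 s allowed.

- **Finding it:** I pushed lever 2 first and it resisted like a spring, reaching about 7 N over 4 mm. Lever 3 then swung freely at 2–3 N. I never pushed lever 1, because only one lever is loose.
- **Ring:** I lowered it onto the hub and released it with no sign of contact force. In both the wrist and scene pictures its outline fits a ring lying flat on the hub, centred within 1 mm of the axis.
- **Final angles:** Lever 3 read 41–44° in most checks. Levers 1 and 2 read about 10° and -2°, close to where they started.
- **Bystanders:** I saw no contact with anything else. The dropper bottle and petri dish show in the last top picture within about 3 pixels of where they were. The tape roll, eraser, timer and pen were not re-measured.

**Checks that disagreed:**
- The shut fingertips sat about 18 mm farther back than the stated 11 mm ahead of the TCP, so my first pass over lever 2 touched nothing. I worked from the measured height after that.
- The opening read 36.6 mm on the 40 mm ring.
- Two rough late angle estimates were off (lever 3 at 36°, lever 2 at about +5°). I put these down to the ring and gripper hiding parts of the levers. The lever 3 fit that gave 43° at the end was also a poor match, for the same likely reason.

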